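# Centre a split pastry mould and seat the stamp

## Task

Tap the two loose halves of the white split mould on the pastry press inwards from their outer ends, gently and from both sides in turn, until they are closed together with their seam on the press's engraved centre mark and stay there when let go. Then press the stamp's black head down until the stamp is fully home in the mould, hold it against its stop for half a second with a steady push of about 15 N (never over 25 N), and leave it down. Do not strike the mould with the stamp, and leave everything else on the table alone.

Things in the scene. Friction and masses are not known exactly. Their poses are not given: they have to be found in the camera images.
- press: The press, fixed to the table: white base 240 mm (x) by 440 mm (y), 40 mm high. Origin: centre of its underside; x points to the column side (away from the robot), y along the mould channel (to the robot's left), z up. A column (x = 87 to 117 mm) carries an overhead arm over the middle: 36 mm wide in y, from x = -23 mm back to the column, 130 to 152 mm above the table.
- platen_mid (a point): Middle of the top of the steel platen, 120 mm (x) by 320 mm (y), top 52 mm above the table; 8 mm high guide strips front and back let the halves slide only along y. The platen floats on rubber: a push along y shifts it, with all that lies on it, 2.5 mm per newton (400 N/m, up to 30 mm) and it springs back when let go. One half slides on it at 2 to 6 N, both at up to twice that.
- mould_left: White plastic mould half: block 100 mm (x) by 80 mm (y), 40 mm high, 0.3 to 0.55 kg, loose on the platen. Origin: centre of its underside; axes as the press's. Its left, +y end (y = +40 mm) is a flat upright face, the outer end; the other end is the seam face. A cavity in its top, 16 mm deep, 72 mm wide (x), 45 mm long, is open towards the seam.
- mould_right: White plastic mould half: block 100 mm (x) by 80 mm (y), 40 mm high, 0.3 to 0.55 kg, loose on the platen. Origin: centre of its underside; axes as the press's. Its right, -y end (y = -40 mm) is a flat upright face, the outer end; the other end is the seam face. A cavity in its top, 16 mm deep, 72 mm wide (x), 45 mm long, is open towards the seam.
- mould_left_seam (a point): Middle of the lower edge of the left half's seam face, 40 mm in -y from that half's origin.
- mould_right_seam (a point): Middle of the lower edge of the right half's seam face, 40 mm in +y from that half's origin.
- mark (a point): The centre mark: the platen's middle at rest, 52 mm above the press's origin. Fixed to the press, it does not move with the platen. Thin black lines engraved across the base in front of and behind the platen show it. Both seam points belong here.
- stamp (a joint): How far the stamp is down, m: 0 up (start), 0.022 fully home at a hard stop. It slides straight down in the overhead arm, takes about 5 N to push down, and stays where it is left. Its die, 62 mm (x) by 80 mm (y), starts 8 mm above the mould's top and goes 14 mm deep into the closed cavity, with 5 mm to spare all round if the mould is centred.
- stamp_top (a point): Centre of the top of the stamp's black round head, 38 mm across and 14 mm high; 194 mm above the table when up, 172 mm when home. Directly above the mark.
- nozzle: Small steel piping nozzle, 28 mm wide, 36 mm high, on the front edge of the press's base, left. Not to be disturbed. Origin: centre of its underside.
- cutter: Steel cutter ring, 40 mm across, 22 mm high, on the front edge of the press's base, right. Not to be disturbed. Origin: centre of its underside.
- bowl_a: White bowl, 104 mm across, 45 mm high, on the table to the left (nearest the robot). Not to be disturbed. Origin: centre of its underside.
- bowl_b: White bowl, 104 mm across, 45 mm high, on the table to the left (middle). Not to be disturbed. Origin: centre of its underside.
- bowl_c: White bowl, 104 mm across, 45 mm high, on the table to the left (farthest). Not to be disturbed. Origin: centre of its underside.
- spatula: Spatula on the table beyond the press. Not to be disturbed. Origin: in its middle.
- jar: Jar with a steel cap, 60 mm across, 80 mm high, beyond the press to the right. Not to be disturbed. Origin: centre of its underside.
- brush: Brush on the table to the right, near the robot. Not to be disturbed. Origin: in its middle.
Things that resemble listed ones, but are neither listed nor needed, are in the scene too. What is shaped like the mould_left but pink or turquoise is not meant.

How it is judged:
By the outcome, as a careful person would: the job done as asked, in the order asked, and still so for the second after the job is handed in, with the robot touching nothing.
It also fails if it takes over 72 s, if anything falls off the work surface, if the arm or the gripper's body presses on something with over 40 N, if the wrist force passes 120 N, or if a joint passes its speed limit or range.

## Robot

A 6-joint arm with a two-finger parallel gripper is mounted at the origin on the work surface. World frame = base frame: x ahead of the robot, y to its left, z up, the work surface at z = 0. Lengths are in m, angles in rad, forces in N, time in s.
With the tool pointing down it reaches from about 0.275 to 0.725 m from the base axis. Payload 5.6 kg.
Tool frame: the origin (TCP) lies midway between the tips of the shut fingers; the grasp point (between the pads) lies 19 mm behind it (robot.tcp_to_grasp is the distance from the TCP to the grasp point, in m); z points along the fingers, y is the line along which they close (so a half turn about z gives the same grasp; the last joint's range is limited). The gripper opens to 85 mm and grips with 20 to 120 N. Pads are 22 mm wide; open, the fingers measure 114 mm over their backs; the gripper's body (76 mm by 85 mm) begins 54 mm behind the grasp point. The pads swing forward as they close: fully open they stand 13 mm farther back than shut.
Start: joints at [-0.988, 0.255, 0.108, 0, -1.424, -0.285], TCP at [0.161, -0.526, 0.231] pointing down, gripper open.
Joint ranges: [-2.95, 2.95], [-1.21, 1.97], [-1.09, 1.5], [-2.87, 1.71], [-2.94, -0.07], [-3.05, 3.05]. Speed limits (rad/s): [2.57, 2.57, 3.14, 3.14, 3.14, 3.14].

## Interface

Orientations are given as a unit quaternion [w, x, y, z].
In Python, from workcell import robot, imaging, workorder, finder gives the robot as it stands.
- The arm moves only by the shell command python3 -m crank 'ROWS' [OPENING]. ROWS is JSON, a list of rows, each an object with "dp": the shift along the tool's x, y, z scaled (see below), a list of three; "turn": the turn, a rotation vector about the tool's x, y, z scaled (see below), a list of three. In form: [{"dp": [x, y, z], "turn": [rx, ry, rz]}, ...]. A call has 1 to 8 rows; each row is the pose to reach, as a shift and turn from the pose commanded when the call began, along the tool's axes at that moment; what a row does not reach only later rows make up. The controller multiplies each number of a shift by 250 mm and each number of a turn by 90 degrees. A row lasts 1/12 s, in which the tool goes at most 41.7 mm and 7.16 degrees, less where a joint would pass 70% of its speed; a pose out of reach is approached as far as the arm can. A call with a number of a shift or a turn outside -1 to 1 is refused whole. A call with a gripper value outside its range is refused whole. OPENING is the finger opening in mm, from 0 to 85.4, set as the call begins (- or left out, the last holds). The fingers move at their own pace and stop on an object; the grip force is fixed at half the most. Time passes only in rows, so rows that repeat a pose let the fingers close. It gives the time, the measured TCP pose, the force, the opening and the grip force at its end, in the units of the state.
- robot.observe(): the state, without advancing time (a new reading comes with each control period).
- imaging.capture(name): name is "scene" or "top" or "wrist"; returns a dict with "image" (400x640x3 uint8, blue, green, red), "mtx" (3x3 intrinsics, pixels), "R" (3x3) and "t" (3): a world point X has camera coordinates R X + t. Camera axes: x right, y down, z forward; pixel columns grow to the right and rows downward; lengths in m; the calibration is good to about 2 mm. A picture is of the moment at which its call begins. There is no depth.
- workorder.sign_off(): hands the job in; it is judged then, once.
Trained networks look in a picture, given as the dict that the camera call returned (one of the last four; its "shot" number tells which), for a name from the list of things; names that differ only in an ending like _2 or _b are one class to them, and where a whole thing is asked for, a point or a joint stands for the part that bears it (a point fixed in the world has none). Each returns a list of dicts, best first, with "p" (0 to 1); they miss things now and then, are a little off and sometimes report something else, mostly with a low value. They report only what shows in the picture. A call takes as long as a camera call. They do not tell look-alikes from the thing itself.
- finder.regions_of(picture, target): "region" (400x640 bool, what is visible of it) and "at" ([column, row] in pixels, amid what is visible of it).
- finder.pinpoint(picture, target): "at" ([column, row] in pixels: a listed point, or the origin of a listed thing).
The state is a dict: "t": time; "joints": joint angles; "qvel": joint speeds; "tau": joint torques, N m; "eef_pos": TCP position; "orientation": TCP orientation; "ft_force": force on the tool from outside, world axes, zero at the start; "moment": the same for the moment, N m; "finger_gap": finger opening in m; "finger_force": force on a finger pad.
Only numpy, scipy, OpenCV 4.12 (cv2) and the standard library are available. Lean on these libraries where they do the work, as an engineer would, in place of code of your own. Each camera call takes 0.05 s, during which the arm holds its last target. There are 200 camera calls.

## Working session

There is one attempt and no reset: what is moved stays moved. The work goes in short steps, Python scripts to look and compute and a shell command to move; the robot and the scene stay as the last step left them, time stands still between calls to the robot, and variables do not carry over. Pictures are saved under pics/ and viewed, at most 10 in all, crops included, and the job is handed in when it is done.

```bash
ls; mkdir -p pics; python3 - <<'E'
from workcell import robot, imaging, finder
import cv2, numpy as np
o=robot.observe(); print({k:np.round(v,3).tolist() for k,v in o.items()})
for n in ("scene","top"):
    p=imaging.capture(n); cv2.imwrite(f"pics/{n}0.png",p["image"])
    print(n,np.round(p["mtx"],1).tolist(),np.round(p["R"],3).tolist(),np.round(p["t"],3).tolist())
    for t in ("press","platen_mid","mould_left","mould_right","mould_left_seam","mould_right_seam","mark","stamp_top","nozzle","cutter"):
        print(t,[(np.round(d["at"],1).tolist(),round(d["p"],2)) for d in finder.pinpoint(p,t)][:4])
E
```

```text
pics
{'t': 0.0, 'joints': [-0.988, 0.256, 0.107, -0.0, -1.424, -0.285], 'qvel': [-0.001, 0.001, 0.002, 0.001, -0.0, 0.0], 'tau': [-0.001, -38.663, 23.794, 5.365, -0.006, -0.0], 'eef_pos': [0.161, -0.525, 0.23], 'orientation': [-0.0, -0.148, 0.989, 0.001], 'ft_force': [-0.04, 0.381, 0.653], 'moment': [-0.02, 0.022, 0.025], 'finger_force': 0.0, 'finger_gap': 0.085}
scene [[371.8, 0.0, 324.6], [0.0, 371.8, 199.5], [0.0, 0.0, 1.0]] [[0.563, 0.827, 0.002], [0.597, -0.405, -0.693], [-0.572, 0.391, -0.721]] [-0.337, -0.236, 1.377]
press [([338.7, 225.5], 0.63), ([403.3, 155.6], 0.29)]
platen_mid [([333.8, 209.2], 0.84)]
mould_left [([351.6, 146.8], 0.88), ([236.9, 207.3], 0.73), ([320.7, 323.6], 0.72), ([306.6, 177.0], 0.69)]
mould_right [([321.7, 220.6], 0.88), ([268.1, 349.5], 0.58), ([357.3, 204.3], 0.56)]
mould_left_seam [([301.8, 184.0], 0.96), ([336.5, 151.7], 0.81), ([343.3, 209.1], 0.7), ([330.1, 334.5], 0.63)]
mould_right_seam [([332.0, 215.8], 0.63)]
mark [([332.5, 213.6], 0.95)]
stamp_top [([335.6, 176.4], 0.97), ([408.5, 276.6], 0.38)]
nozzle [([357.7, 177.2], 0.63)]
cutter [([260.4, 225.5], 0.43)]
top [[493.8, 0.0, 319.7], [0.0, 493.8, 201.9], [0.0, 0.0, 1.0]] [[-0.018, -1.0, -0.001], [-0.987, 0.018, -0.162], [0.162, -0.002, -0.987]] [0.049, 0.582, 1.583]
press [([311.3, 210.6], 0.79)]
platen_mid [([309.1, 209.0], 0.81)]
mould_left [([300.0, 279.8], 0.84), ([371.1, 145.1], 0.68), ([237.0, 288.3], 0.67), ([289.1, 210.6], 0.6)]
mould_right [([328.9, 210.7], 0.57)]
mould_left_seam [([248.7, 292.1], 0.96), ([301.9, 208.8], 0.86), ([367.9, 138.2], 0.73), ([312.4, 273.9], 0.71)]
mould_right_seam [([313.7, 209.1], 0.84), ([265.4, 241.8], 0.55)]
mark [([313.2, 208.6], 0.86)]
stamp_top [([314.3, 205.4], 0.65)]
nozzle [([263.7, 244.9], 0.43)]
cutter [([294.0, 142.0], 0.51), ([370.4, 235.8], 0.47), ([306.8, 211.7], 0.3)]
```

View pics/scene0.png

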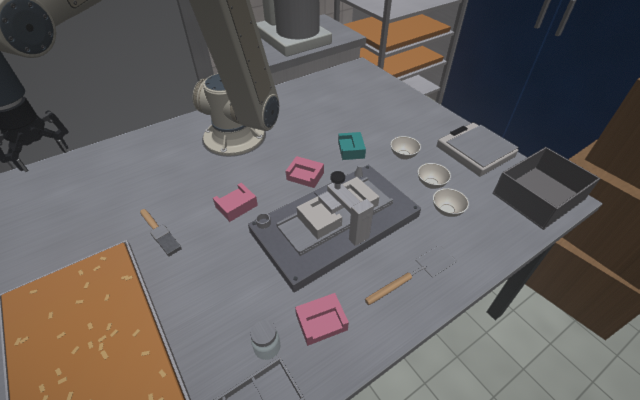

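View pics/top0.png

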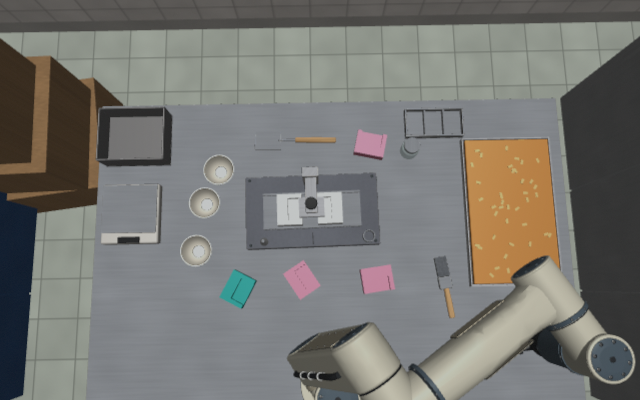

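The scene view shows the dark press around (335,215), with the white halves at (320,215) and (357,195) under the overhead arm. The look-alikes are pink at (305,171), (235,202) and (322,318), and turquoise at (351,145). In the top view the white halves are at (290,209) and (330,209). Only these two are white and on the platen, so they are the ones meant.

```bash
cat > h.py <<'E'
import numpy as np, cv2
from workcell import robot, imaging, finder
def onz(p,uv,z):
    d=np.linalg.inv(p["mtx"])@np.array([uv[0],uv[1],1.]); R=np.array(p["R"]);c=-R.T@np.array(p["t"]); d=R.T@d
    return c+d*(z-c[2])/d[2]
def tri(ps,uvs):
    A=[];b=[]
    for p,uv in zip(ps,uvs):
        R=np.array(p["R"]);c=-R.T@np.array(p["t"]);d=R.T@np.linalg.inv(p["mtx"])@np.array([uv[0],uv[1],1.]);d/=np.linalg.norm(d)
        M=np.eye(3)-np.outer(d,d);A.append(M);b.append(M@c)
    return np.linalg.lstsq(np.vstack(A),np.hstack(b),rcond=None)[0]
def proj(p,X):
    c=np.array(p["R"])@np.array(X)+np.array(p["t"]); q=p["mtx"]@c; return q[:2]/q[2]
E
python3 - <<'E'
from h import *
s=imaging.capture("scene");t=imaging.capture("top")
for n in ("platen_mid","mark","stamp_top","mould_left_seam","mould_right_seam"):
    a=finder.pinpoint(s,n)
    b=finder.pinpoint(t,n)
    for i in a[:3]:
        for j in b[:3]:
            X=tri([s,t],[i["at"],j["at"]]);e=np.abs(proj(t,X)-j["at"]).max()
            if e<3: print(n,np.round(X,3),round(e,1),round(i["p"],2),round(j["p"],2))
# base corners in top
im=t["image"]
r=finder.regions_of(t,"press")[0]["region"].astype(np.uint8)
c=max(cv2.findContours(r,0,2)[0],key=cv2.contourArea); print(cv2.minAreaRect(c))
for uv in cv2.boxPoints(cv2.minAreaRect(c)): print(uv,onz(t,uv,.04).round(3))
cv2.imwrite("pics/crop.png",cv2.resize(im[160:260,235:390],None,fx=5,fy=5,interpolation=cv2.INTER_CUBIC))
E
```

```text
platen_mid [0.56  0.068 0.048] 1.5 0.86 0.72
stamp_top [0.552 0.06  0.184] 1.5 0.79 0.61
stamp_top [0.565 0.051 0.066] 1.9 0.49 0.61
mould_left_seam [ 0.29   0.275 -0.012] 1.8 0.95 0.93
mould_left_seam [0.52  0.088 0.226] 1.3 0.95 0.91
mould_left_seam [ 0.284 -0.152 -0.01 ] 1.1 0.82 0.94
mould_right_seam [0.558 0.055 0.042] 1.6 0.84 0.94
mould_right_seam [0.556 0.057 0.06 ] 2.2 0.52 0.94
((311.16082763671875, 207.127685546875), (80.95378875732422, 133.6383819580078), 87.59402465820312)
[242.70132 169.49153] [0.699 0.294 0.04 ]
[376.2219  163.88142] [ 0.71  -0.154  0.04 ]
[379.62033 244.76384] [ 0.438 -0.155  0.04 ]
[246.09976 250.37395] [0.428 0.281 0.04 ]
```

View pics/crop.png

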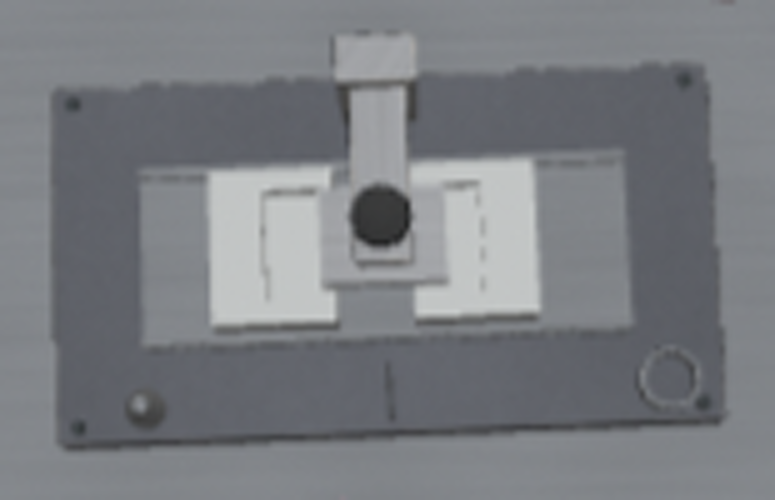

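The enlarged crop shows the white halves between the guide strips. The left one runs from crop x 210 to 338 and the right one from 415 to 540. The black centre line is at (390,388), so the left half is about 30 mm out and the right about 15 mm. The stamp head is at (380,215), the nozzle at (145,408) and the cutter at (670,377).

```bash
python3 - <<'E'
from h import *
t=imaging.capture("top");w=imaging.capture("wrist")
f=lambda x,y:(235+(x+.5)/5-.5,160+(y+.5)/5-.5)
P=[onz(t,f(*c),.04)[:2] for c in ((53,92),(703,63),(722,418),(62,443))]
L=np.array([[.12,.22],[.12,-.22],[-.12,-.22],[-.12,.22]])
P=np.array(P);print(P.round(4))
m=P.mean(0);A=P-m
th=np.arctan2((L[:,0]*A[:,1]-L[:,1]*A[:,0]).sum(),(L*A).sum());print("centre",m.round(4),"yaw",th, np.linalg.norm(P-np.roll(P,1,0),axis=1))
c,s=np.cos(th),np.sin(th);R=np.array([[c,-s],[s,c]])
loc=lambda uv,z:(R.T@(onz(t,uv,z)[:2]-m)).round(4)
print("mark",loc(f(388,365),.04),loc(f(392,418),.04))
for n,x,y in(("Lout",210,325),("Lin",338,320),("Rin",415,318),("Rout",540,314)): print(n,loc(f(x,y),.092),loc(f(x,y),.06))
print("back",loc(f(208,172),.092),loc(f(533,158),.092))
for n,x,y in(("nozzle",145,408),("cutter",670,377)): print(n,loc(f(x,y),.05))
print("stamp",loc(f(380,215),.194))
R=np.array(w["R"]);print(R.round(3),(-R.T@w["t"]).round(3),w["mtx"].round(0))
E
```

```text
[[ 0.6694  0.2858]
 [ 0.6812 -0.1496]
 [ 0.4432 -0.1534]
 [ 0.4348  0.2785]]
centre [0.5571 0.0653] yaw 0.02324903670051266 [0.23465859 0.43564988 0.23799119 0.43198143]
mark [-0.0751  0.0011] [-0.11   -0.0002]
Lout [-0.0501  0.1128] [-0.0462  0.1155]
Lin [-0.0503  0.0312] [-0.0464  0.0322]
Rin [-0.0511 -0.0179] [-0.0472 -0.0179]
Rout [-0.0518 -0.0977] [-0.048  -0.0993]
back [0.049  0.1114] [ 0.0495 -0.0982]
nozzle [-0.0976  0.1601]
cutter [-0.0916 -0.1825]
stamp [-0.0003  0.0005]
[[-0.294  0.956  0.002]
 [ 0.903  0.277  0.328]
 [ 0.313  0.098 -0.945]] [ 0.081 -0.55   0.373] [[352.   0. 318.]
 [  0. 352. 201.]
 [  0.   0.   1.]]
```

```bash
python3 -m crank '[{"dp":[-0.12,0.07,0],"turn":[0,0,0.03]},{"dp":[-0.25,0.15,0],"turn":[0,0,0.07]},{"dp":[-0.38,0.24,0],"turn":[0,0,0.11]},{"dp":[-0.52,0.32,0],"turn":[0,0,0.15]},{"dp":[-0.65,0.4,0],"turn":[0,0,0.174]},{"dp":[-0.78,0.48,0],"turn":[0,0,0.174]},{"dp":[-0.9,0.56,0],"turn":[0,0,0.174]},{"dp":[-1,0.62,0],"turn":[0,0,0.174]}]' 0
```

```text
t: 2.52
eef_pos: [0.3561, -0.3022, 0.2316]
orientation: [0.0, -0.013, 1.0, -0.0]
ft_force: [0.4, 0.0, -0.5]
finger_gap: -0.0001
finger_force: 0.0
```

```bash
python3 -m crank '[{"dp":[-0.11,0.12,0],"turn":[0,0,0]},{"dp":[-0.22,0.24,0],"turn":[0,0,0]},{"dp":[-0.33,0.36,0],"turn":[0,0,0]},{"dp":[-0.44,0.48,0],"turn":[0,0,0]},{"dp":[-0.55,0.6,0],"turn":[0,0,0]},{"dp":[-0.66,0.72,0],"turn":[0,0,0]},{"dp":[-0.77,0.83,0],"turn":[0,0,0]},{"dp":[-0.84,0.9,0],"turn":[0,0,0]}]' 0
python3 - <<'E'
from h import *
w=imaging.capture("wrist");cv2.imwrite("pics/w1.png",w["image"])
E
```

```text
t: 3.18
eef_pos: [0.5612, -0.0713, 0.2308]
orientation: [-0.0, -0.013, 1.0, 0.0]
ft_force: [-0.0, -1.0, 0.3]
finger_gap: -0.0002
finger_force: 0.0
```

View pics/w1.png

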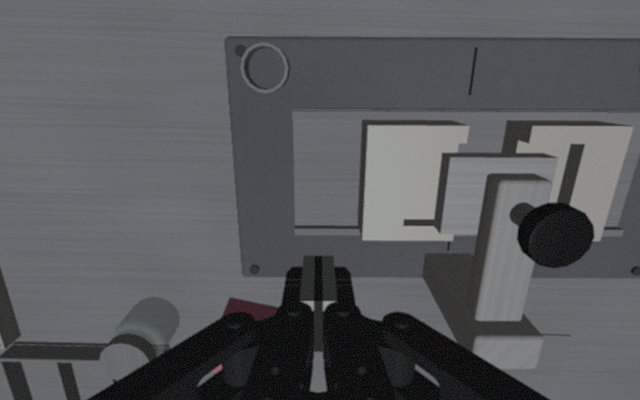

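The wrist view shows the right half at columns 362–468, rows 122–240, and the left half at 520–630. The mark line is at (474,72), the cutter at (265,67) and the stamp head at (555,235). The finger tips at (320,270) are clear of the right half's outer end.

```bash
python3 -m crank '[{"dp":[0,0,0.12],"turn":[0,0,0]},{"dp":[0,0,0.25],"turn":[0,0,0]},{"dp":[0,0,0.38],"turn":[0,0,0]},{"dp":[0,0,0.5],"turn":[0,0,0]},{"dp":[0,0,0.6],"turn":[0,0,0]},{"dp":[0,0,0.64],"turn":[0,0,0]},{"dp":[0,0.03,0.64],"turn":[0,0,0]},{"dp":[0,0.05,0.64],"turn":[0,0,0]}]' 0
cat > st.py <<'E'
from h import *
o=robot.observe();c=np.array([.5571,.0653]);th=.0232
R=np.array([[np.cos(th),-np.sin(th)],[np.sin(th),np.cos(th)]])
print("local",(R.T@(np.array(o["eef_pos"][:2])-c)*1000).round(1),"F",(R.T@np.array(o["ft_force"][:2])).round(2),round(o["ft_force"][2],2),"t",o["t"])
E
python3 st.py
```

```text
t: 3.9
eef_pos: [0.5596, -0.0614, 0.0721]
orientation: [0.0, -0.012, 1.0, -0.0]
ft_force: [0.5, -0.1, 1.0]
finger_gap: -0.0002
finger_force: 0.0
local [  -0.4 -126.7] F [ 0.48 -0.13] 1.03 t 3.9
```

```bash
python3 -m crank '[{"dp":[0,0.01,0],"turn":[0,0,0]},{"dp":[0,0.018,0],"turn":[0,0,0]},{"dp":[0,0.026,0],"turn":[0,0,0]},{"dp":[0,0.034,0],"turn":[0,0,0]},{"dp":[0,0.042,0],"turn":[0,0,0]},{"dp":[0,0.05,0],"turn":[0,0,0]},{"dp":[0,0.058,0],"turn":[0,0,0]},{"dp":[0,0.066,0],"turn":[0,0,0]}]' 0
python3 st.py
```

```text
t: 4.57
eef_pos: [0.5586, -0.0452, 0.0713]
orientation: [-0.0, -0.012, 1.0, -0.0]
ft_force: [-0.3, -0.9, -0.5]
finger_gap: -0.0002
finger_force: 0.6
local [  -1.  -110.5] F [-0.37 -0.93] -0.47 t 4.5667
```

```bash
python3 -m crank '[{"dp":[0,0.008,0],"turn":[0,0,0]},{"dp":[0,0.016,0],"turn":[0,0,0]},{"dp":[0,0.024,0],"turn":[0,0,0]},{"dp":[0,0.032,0],"turn":[0,0,0]},{"dp":[0,0.04,0],"turn":[0,0,0]},{"dp":[0,0.048,0],"turn":[0,0,0]},{"dp":[0,0.056,0],"turn":[0,0,0]},{"dp":[0,0.064,0],"turn":[0,0,0]}]' 0
python3 st.py
python3 - <<'E'
from h import *
w=imaging.capture("wrist");cv2.imwrite("pics/w2.png",w["image"])
E
python3 st.py
```

```text
t: 5.23
eef_pos: [0.5583, -0.029, 0.0713]
orientation: [0.0, -0.012, 1.0, -0.0]
ft_force: [0.2, -1.9, 1.0]
finger_gap: -0.0002
finger_force: 1.2
local [ -1.  -94.3] F [ 0.18 -1.88] 1.03 t 5.2333
local [ -1. -94.] F [ 0.43 -1.97] 1.28 t 5.2833
```

View pics/w2.png

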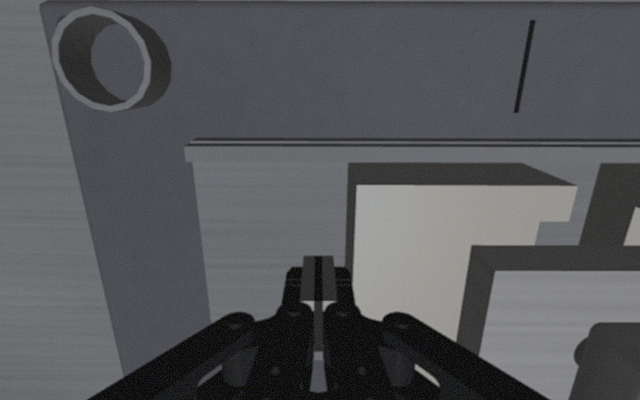

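The fingers bear on the right half's outer end, at about (350,270). Its seam corner is at (577,184) on top and (522,163) below. The mark line runs from (532,20) to (516,112).

```bash
cat >> h.py <<'E'
C0=np.array([.5571,.0653]);TH=.0232
R0=np.array([[np.cos(TH),-np.sin(TH)],[np.sin(TH),np.cos(TH)]])
def loc(p,uv,z): return (R0.T@(onz(p,uv,z)[:2]-C0)*1000).round(1)
E
python3 - <<'E'
from h import *
w=imaging.capture("wrist")
for n,uv,z in(("mark",(532,20),.04),("mark",(516,112),.04),("Rtop",(577,184),.092),("Rbot",(522,163),.06),("Rbot",(522,163),.052),("Routtop",(354,184),.092)): print(n,z,loc(w,uv,z))
E
```

```text
mark 0.04 [-110.4    1.1]
mark 0.04 [-70.7   1.4]
Rtop 0.092 [-50.   -0.6]
Rbot 0.06 [-50.3  -2.8]
Rbot 0.052 [-48.5   1.9]
Routtop 0.092 [-49.9 -80.8]
```

```bash
python3 -m crank '[{"dp":[0,0.005,0],"turn":[0,0,0]},{"dp":[0,0.01,0],"turn":[0,0,0]},{"dp":[0,0.015,0],"turn":[0,0,0]},{"dp":[0,0.02,0],"turn":[0,0,0]}]' 0
python3 st.py
```

```text
t: 5.67
eef_pos: [0.5582, -0.0241, 0.0713]
orientation: [0.0, -0.012, 1.0, -0.0]
ft_force: [-0.2, -2.1, 1.5]
finger_gap: 0.0
finger_force: 1.3
local [ -1.  -89.4] F [-0.21 -2.11] 1.54 t 5.6667
```

```bash
python3 -m crank '[{"dp":[0,-0.008,0],"turn":[0,0,0]},{"dp":[0,-0.016,0],"turn":[0,0,0]},{"dp":[0,-0.024,0],"turn":[0,0,0]},{"dp":[0,-0.032,0],"turn":[0,0,0]},{"dp":[0,-0.045,0],"turn":[0,0,0]},{"dp":[0,-0.055,0],"turn":[0,0,0]}]' 0
python3 st.py
cat > edge.py <<'E'
from h import *
import sys
# seam edge of half: dark/bright transition profile; prints subpixel gradients along a row of local y at given local x,z
def prof(w,x,z,y0,y1,n=400):
    ys=np.linspace(y0,y1,n);XY=[np.r_[C0+R0@np.array([x,y]),z] for y in ys/1000]
    uv=np.array([proj(w,X) for X in XY],np.float32)
    g=cv2.cvtColor(w["image"],cv2.COLOR_BGR2GRAY).astype(np.float32)
    v=cv2.remap(g,uv[:,0],uv[:,1],cv2.INTER_LINEAR).ravel()
    return ys,cv2.GaussianBlur(v[None],(0,0),4).ravel()
def edges(w,x,z,y0,y1,th):
    ys,v=prof(w,x,z,y0,y1);d=np.gradient(v,ys)
    return [(round(ys[i],1),round(d[i],1)) for i in range(1,len(d)-1) if abs(d[i])>th and abs(d[i])>=abs(d[i-1]) and abs(d[i])>abs(d[i+1])]
E
python3 - <<'E'
from edge import *
w=imaging.capture("wrist");cv2.imwrite("pics/w3.png",w["image"])
for x in(-.105,-.095,-.085): print("mark",edges(w,x,.04,-20,20,6))
for x in(-.047,-.045,-.042): print("top",edges(w,x,.092,-120,60,6))
E
```

```text
t: 6.17
eef_pos: [0.5584, -0.0382, 0.0712]
orientation: [-0.0, -0.012, 1.0, 0.0]
ft_force: [-0.3, -0.7, 0.6]
finger_gap: -0.0002
finger_force: 0.0
local [  -1.1 -103.5] F [-0.36 -0.66] 0.57 t 6.1667
mark [(np.float64(-0.2), np.float32(-42.2)), (np.float64(2.0), np.float32(43.8))]
mark [(np.float64(-0.3), np.float32(-42.4)), (np.float64(2.2), np.float32(38.0))]
mark [(np.float64(-0.2), np.float32(-46.1)), (np.float64(2.0), np.float32(37.7))]
top [(np.float64(-87.1), np.float32(-11.6)), (np.float64(-81.7), np.float32(23.6)), (np.float64(-1.8), np.float32(-20.4)), (np.float64(13.1), np.float32(-12.1))]
top [(np.float64(-87.1), np.float32(-11.5)), (np.float64(-81.7), np.float32(23.3)), (np.float64(-1.8), np.float32(-20.6)), (np.float64(14.0), np.float32(-12.0))]
top [(np.float64(-87.1), np.float32(-11.6)), (np.float64(-81.7), np.float32(23.5)), (np.float64(-1.8), np.float32(-20.6)), (np.float64(14.9), np.float32(-11.7))]
```

```bash
python3 -m crank '[{"dp":[0,-0.03,-0.1],"turn":[0,0,0]},{"dp":[0,-0.03,-0.25],"turn":[0,0,0]},{"dp":[0,-0.03,-0.4],"turn":[0,0,0]},{"dp":[0,-0.03,-0.55],"turn":[0,0,0]},{"dp":[0,-0.03,-0.68],"turn":[0,0,0]},{"dp":[0,0.05,-0.72],"turn":[0,0,0]},{"dp":[0,0.2,-0.72],"turn":[0,0,0]},{"dp":[0,0.35,-0.72],"turn":[0,0,0]}]' 0
python3 -m crank '[{"dp":[0,0.15,0],"turn":[0,0,0]},{"dp":[0,0.3,0],"turn":[0,0,0]},{"dp":[0,0.45,0],"turn":[0,0,0]},{"dp":[0,0.58,0],"turn":[0,0,0]},{"dp":[0,0.63,0],"turn":[0,0,0]},{"dp":[0,0.64,0],"turn":[0,0,0]}]' 0
python3 st.py
```

```text
t: 6.88
eef_pos: [0.5567, 0.05, 0.2527]
orientation: [0.001, -0.011, 1.0, 0.001]
ft_force: [0.9, 0.3, -1.1]
finger_gap: 0.0
finger_force: 0.0
t: 7.38
eef_pos: [0.552, 0.212, 0.2505]
orientation: [-0.001, -0.014, 1.0, -0.0]
ft_force: [-0.0, -0.5, -0.7]
finger_gap: -0.0006
finger_force: 0.0
local [ -1.7 146.8] F [-0.03 -0.47] -0.67 t 7.3833
```

```bash
python3 -m crank '[{"dp":[0,0,0.12],"turn":[0,0,0]},{"dp":[0,0,0.26],"turn":[0,0,0]},{"dp":[0,0,0.4],"turn":[0,0,0]},{"dp":[0,0,0.54],"turn":[0,0,0]},{"dp":[0,0,0.66],"turn":[0,0,0]},{"dp":[0,-0.02,0.72],"turn":[0,0,0]},{"dp":[0,-0.04,0.72],"turn":[0,0,0]},{"dp":[0,-0.05,0.72],"turn":[0,0,0]}]' 0
python3 st.py
python3 - <<'E'
from edge import *
w=imaging.capture("wrist")
for x in(-.105,-.085): print("mark",edges(w,x,.04,-20,20,6))
for x in(-.047,-.042): print("top",edges(w,x,.092,-20,140,6))
E
```

```text
t: 8.05
eef_pos: [0.5527, 0.1954, 0.0713]
orientation: [-0.0, -0.012, 1.0, -0.001]
ft_force: [-0.4, -1.0, 0.9]
finger_gap: 0.0001
finger_force: 0.0
local [ -1.3 130.1] F [-0.41 -0.99] 0.87 t 8.05
mark [(np.float64(-12.3), np.float32(75.3)), (np.float64(0.1), np.float32(-41.7)), (np.float64(2.6), np.float32(39.2))]
mark [(np.float64(-18.1), np.float32(72.2)), (np.float64(-0.1), np.float32(-39.4)), (np.float64(2.4), np.float32(38.0))]
top [(np.float64(15.3), np.float32(12.2)), (np.float64(32.1), np.float32(20.9)), (np.float64(112.7), np.float32(-25.2)), (np.float64(117.1), np.float32(13.1))]
top [(np.float64(13.7), np.float32(11.9)), (np.float64(32.1), np.float32(20.6)), (np.float64(112.7), np.float32(-25.6)), (np.float64(117.1), np.float32(13.7))]
```

```bash
python3 -m crank '[{"dp":[0,-0.008,0],"turn":[0,0,0]},{"dp":[0,-0.016,0],"turn":[0,0,0]},{"dp":[0,-0.024,0],"turn":[0,0,0]},{"dp":[0,-0.033,0],"turn":[0,0,0]},{"dp":[0,-0.042,0],"turn":[0,0,0]},{"dp":[0,-0.051,0],"turn":[0,0,0]},{"dp":[0,-0.06,0],"turn":[0,0,0]},{"dp":[0,-0.069,0],"turn":[0,0,0]}]' 0
python3 -m crank '[{"dp":[0,-0.009,0],"turn":[0,0,0]},{"dp":[0,-0.018,0],"turn":[0,0,0]},{"dp":[0,-0.027,0],"turn":[0,0,0]},{"dp":[0,-0.036,0],"turn":[0,0,0]},{"dp":[0,-0.045,0],"turn":[0,0,0]},{"dp":[0,-0.054,0],"turn":[0,0,0]},{"dp":[0,-0.063,0],"turn":[0,0,0]},{"dp":[0,-0.07,0],"turn":[0,0,0]}]' 0
python3 st.py
```

```text
t: 8.77
eef_pos: [0.5535, 0.1801, 0.0717]
orientation: [0.001, -0.012, 1.0, 0.0]
ft_force: [-0.2, 3.5, 3.3]
finger_gap: -0.0
finger_force: 1.5
t: 9.43
eef_pos: [0.5535, 0.162, 0.0713]
orientation: [-0.0, -0.012, 1.0, -0.0]
ft_force: [-0.3, 3.2, 2.6]
finger_gap: 0.0001
finger_force: 1.5
local [-1.3 96.7] F [-0.25  3.17] 2.58 t 9.4333
```

```bash
python3 -m crank '[{"dp":[0,-0.006,0],"turn":[0,0,0]},{"dp":[0,-0.012,0],"turn":[0,0,0]},{"dp":[0,-0.018,0],"turn":[0,0,0]},{"dp":[0,-0.024,0],"turn":[0,0,0]},{"dp":[0,-0.03,0],"turn":[0,0,0]},{"dp":[0,-0.036,0],"turn":[0,0,0]}]' 0
python3 st.py
cat > look.py <<'E'
from edge import *
w=imaging.capture("wrist")
for x in(-.105,-.085): print("mark",[(float(a),float(b)) for a,b in edges(w,x,.04,-10,10,6)])
for x in(-.047,-.042): print("top",[(float(a),float(b)) for a,b in edges(w,x,.092,-125,125,4)])
E
python3 look.py
```

```text
t: 9.93
eef_pos: [0.5538, 0.1531, 0.0713]
orientation: [-0.0, -0.012, 1.0, 0.0]
ft_force: [0.0, 3.1, 2.7]
finger_gap: 0.0001
finger_force: 1.5
local [-1.3 87.9] F [0.09 3.07] 2.68 t 9.9333
mark [(-9.6, -6.900000095367432), (-2.0, 6.199999809265137), (-0.1, -49.0), (2.1, 53.20000076293945)]
mark [(0.2, -48.70000076293945), (1.9, 48.29999923706055), (4.0, -6.599999904632568), (9.1, -8.300000190734863), (9.7, 6.0)]
top [(-26.6, 22.899999618530273), (-9.7, -9.800000190734863), (-4.1, 10.0), (73.6, -13.800000190734863), (79.3, 4.699999809265137)]
top [(-28.5, 22.799999237060547), (-9.7, -9.800000190734863), (-4.1, 10.100000381469727), (73.6, -13.600000381469727), (79.3, 5.099999904632568)]
```

```bash
python3 -m crank '[{"dp":[0,-0.004,0],"turn":[0,0,0]},{"dp":[0,-0.008,0],"turn":[0,0,0]},{"dp":[0,-0.012,0],"turn":[0,0,0]},{"dp":[0,-0.012,0],"turn":[0,0,0]}]' 0
python3 -m crank '[{"dp":[0,0.008,0],"turn":[0,0,0]},{"dp":[0,0.016,0],"turn":[0,0,0]},{"dp":[0,0.024,0],"turn":[0,0,0]},{"dp":[0,0.032,0],"turn":[0,0,0]},{"dp":[0,0.04,0],"turn":[0,0,0]},{"dp":[0,0.055,0],"turn":[0,0,0]},{"dp":[0,0.07,0],"turn":[0,0,0]},{"dp":[0,0.08,0],"turn":[0,0,0]}]' 0
python3 st.py; python3 look.py
```

```text
t: 10.32
eef_pos: [0.5538, 0.1501, 0.0713]
orientation: [-0.0, -0.012, 1.0, -0.0]
ft_force: [0.1, 3.8, 2.0]
finger_gap: 0.0
finger_force: 1.5
t: 10.98
eef_pos: [0.5533, 0.1707, 0.0712]
orientation: [-0.0, -0.012, 1.0, -0.0]
ft_force: [0.1, -0.4, -0.0]
finger_gap: 0.0
finger_force: 0.0
local [ -1.4 105.4] F [ 0.05 -0.44] -0.03 t 10.9833
mark [(-9.4, -6.300000190734863), (-7.3, 6.5), (-6.7, -8.800000190734863), (-0.1, -51.79999923706055), (2.1, 58.0), (7.9, 6.699999809265137)]
mark [(-9.0, -6.099999904632568), (0.1, -45.0), (2.1, 54.0), (5.3, -6.800000190734863)]
top [(-9.1, 23.200000762939453), (78.6, -17.0), (85.5, 8.800000190734863)]
top [(-11.0, 23.299999237060547), (78.6, -16.799999237060547), (85.5, 9.0)]
```

```bash
python3 -m crank '[{"dp":[0,0.03,-0.1],"turn":[0,0,0]},{"dp":[0,0.03,-0.25],"turn":[0,0,0]},{"dp":[0,0.03,-0.4],"turn":[0,0,0]},{"dp":[0.05,0.03,-0.55],"turn":[0,0,0]},{"dp":[0.1,0,-0.68],"turn":[0,0,0]},{"dp":[0.15,-0.1,-0.72],"turn":[0,0,0]},{"dp":[0.2,-0.25,-0.72],"turn":[0,0,0]},{"dp":[0.24,-0.4,-0.72],"turn":[0,0,0]}]' 0
python3 -m crank '[{"dp":[0,0,0],"turn":[0,0,0]},{"dp":[0,0,0],"turn":[0,0,0]}]' 0
python3 st.py
python3 - <<'E'
from edge import *
w=imaging.capture("wrist");cv2.imwrite("pics/w4.png",w["image"]);u,v=proj(w,np.r_[C0+R0@[-.05,0],.07]);u,v=int(u),int(v);print(u,v)
cv2.imwrite("pics/w4c.png",cv2.resize(w["image"][max(v-75,0):v+75,u-100:u+100],None,fx=4,fy=4,interpolation=cv2.INTER_CUBIC))
E
python3 look.py
```

```text
t: 11.7
eef_pos: [0.4953, 0.0685, 0.2525]
orientation: [0.001, -0.013, 1.0, 0.001]
ft_force: [0.2, -0.5, 0.4]
finger_gap: -0.0004
finger_force: 0.0
t: 11.87
eef_pos: [0.4954, 0.0674, 0.252]
orientation: [0.001, -0.011, 1.0, 0.0]
ft_force: [-0.5, 1.7, 0.2]
finger_gap: -0.0001
finger_force: 0.0
local [-61.6   3.5] F [-0.5   1.74] 0.25 t 11.8667
313 184
mark [(-0.1, -21.399999618530273), (2.8, 16.200000762939453)]
mark [(0.7, -18.600000381469727), (1.9, 17.0), (2.4, 17.0)]
top [(-81.1, 7.900000095367432), (78.6, -7.800000190734863)]
top [(-81.1, 8.5), (78.6, -7.300000190734863)]
```

View pics/w4c.png

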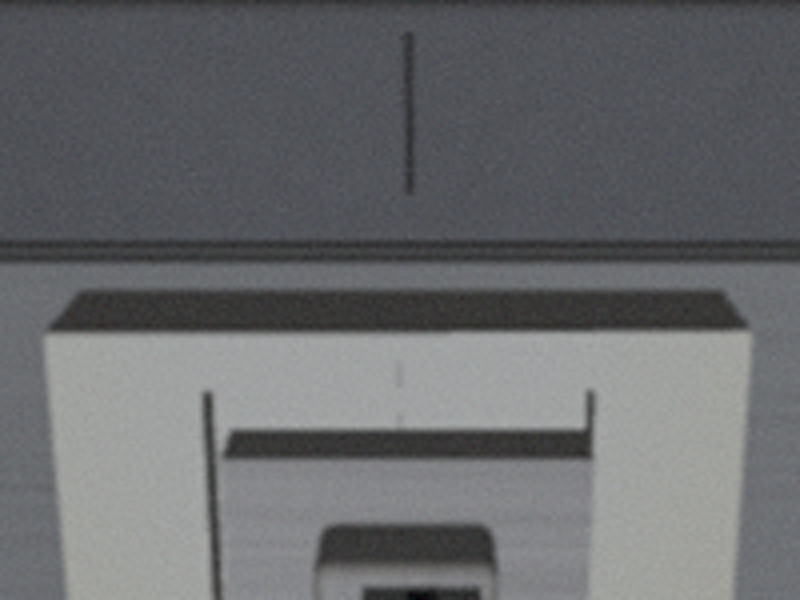

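The crop shows both halves closed: a faint seam at crop x≈399, outer ends at 44 and 750, and the mark line at 408. The seam is therefore about 2.5 mm to the right (-y) of the mark, and I'll push the closed pair from the right end.

```bash
python3 -m crank '[{"dp":[-0.04,-0.1,0],"turn":[0,0,0]},{"dp":[-0.1,-0.23,0],"turn":[0,0,0]},{"dp":[-0.16,-0.36,0],"turn":[0,0,0]},{"dp":[-0.21,-0.45,0],"turn":[0,0,0]},{"dp":[-0.246,-0.51,0],"turn":[0,0,0]},{"dp":[-0.246,-0.51,0.12],"turn":[0,0,0]},{"dp":[-0.246,-0.51,0.26],"turn":[0,0,0]},{"dp":[-0.246,-0.51,0.4],"turn":[0,0,0]}]' 0
python3 -m crank '[{"dp":[0,0,0.12],"turn":[0,0,0]},{"dp":[0,0,0.25],"turn":[0,0,0]},{"dp":[0,0,0.32],"turn":[0,0,0]},{"dp":[0,0.03,0.32],"turn":[0,0,0]},{"dp":[0,0.06,0.32],"turn":[0,0,0]},{"dp":[0,0.08,0.32],"turn":[0,0,0]}]' 0
python3 st.py
```

```text
t: 12.63
eef_pos: [0.5614, -0.0564, 0.1498]
orientation: [0.001, -0.012, 1.0, 0.0]
ft_force: [1.4, 1.0, -0.9]
finger_gap: 0.0003
finger_force: 0.0
t: 13.13
eef_pos: [0.5614, -0.0356, 0.0727]
orientation: [0.001, -0.013, 1.0, -0.0]
ft_force: [0.1, -0.3, 0.8]
finger_gap: -0.0
finger_force: 0.0
local [   2.  -100.9] F [ 0.06 -0.29] 0.79 t 13.1333
```

```bash
python3 -m crank '[{"dp":[0,0.01,0],"turn":[0,0,0]},{"dp":[0,0.02,0],"turn":[0,0,0]},{"dp":[0,0.03,0],"turn":[0,0,0]},{"dp":[0,0.04,0],"turn":[0,0,0]},{"dp":[0,0.05,0],"turn":[0,0,0]},{"dp":[0,0.06,0],"turn":[0,0,0]},{"dp":[0,0.07,0],"turn":[0,0,0]},{"dp":[0,0.075,0],"turn":[0,0,0]}]' 0
python3 st.py; python3 look.py
python3 -m crank '[{"dp":[0,0.005,0],"turn":[0,0,0]},{"dp":[0,0.01,0],"turn":[0,0,0]}]' 0
python3 st.py; python3 look.py
```

```text
t: 13.8
eef_pos: [0.5599, -0.0187, 0.0718]
orientation: [0.0, -0.012, 1.0, -0.0]
ft_force: [0.9, -4.5, 3.6]
finger_gap: 0.0003
finger_force: 2.5
local [  0.8 -84. ] F [ 0.79 -4.53] 3.6 t 13.8
mark [(-3.6, -6.400000095367432), (-0.4, -39.29999923706055), (0.3, -35.0), (1.1, 16.0), (2.0, 53.5), (3.5, -6.5), (6.0, 7.599999904632568), (6.7, -9.100000381469727), (7.2, 6.199999809265137), (9.4, -6.099999904632568)]
mark [(-8.5, 8.100000381469727), (-5.7, 6.599999904632568), (-4.9, -6.5), (-4.3, 7.5), (-2.9, 6.199999809265137), (-1.6, 9.0), (-0.2, -57.400001525878906), (0.7, -18.899999618530273), (2.0, 39.79999923706055), (4.0, -8.699999809265137), (4.5, 8.600000381469727), (6.4, 6.599999904632568), (9.2, 7.400000095367432)]
top [(-75.5, -4.300000190734863), (-69.9, 13.399999618530273), (32.3, -22.799999237060547)]
top [(-69.9, 13.600000381469727), (34.1, -23.0)]
t: 14.02
eef_pos: [0.5598, -0.0165, 0.0717]
orientation: [0.0, -0.012, 1.0, -0.0]
ft_force: [1.6, -5.9, 3.3]
finger_gap: -0.0001
finger_force: 2.8
local [  0.8 -81.8] F [ 1.44 -5.97] 3.34 t 14.0167
mark [(-8.0, -7.699999809265137), (-7.3, 8.100000381469727), (-6.6, -8.100000381469727), (-5.7, 6.900000095367432), (-2.2, -7.599999904632568), (-1.7, 7.199999809265137), (-0.0, -44.70000076293945), (1.1, 20.399999618530273), (2.0, 41.0), (7.1, 16.600000381469727), (7.7, -13.199999809265137)]
mark [(-9.5, -6.900000095367432), (-7.2, -6.199999809265137), (-3.5, 7.099999904632568), (-0.3, -52.599998474121094), (0.9, 8.100000381469727), (2.0, 48.0)]
top [(-73.0, -4.300000190734863), (-67.4, 13.300000190734863), (34.8, -22.899999618530273)]
top [(-67.4, 13.199999809265137), (36.0, -22.899999618530273)]
```

```bash
python3 -m crank '[{"dp":[0,0.005,0],"turn":[0,0,0]},{"dp":[0,0.01,0],"turn":[0,0,0]},{"dp":[0,0.01,0],"turn":[0,0,0]}]' 0
python3 st.py
python3 -m crank '[{"dp":[0,0.005,0],"turn":[0,0,0]},{"dp":[0,0.005,0],"turn":[0,0,0]}]' 0
python3 st.py
```

```text
t: 14.32
eef_pos: [0.5595, -0.0139, 0.0716]
orientation: [0.0, -0.012, 1.0, -0.0]
ft_force: [-0.5, -5.2, 4.5]
finger_gap: 0.0001
finger_force: 3.0
local [  0.5 -79.3] F [-0.66 -5.21] 4.5 t 14.3167
t: 14.48
eef_pos: [0.5594, -0.0128, 0.0716]
orientation: [0.0, -0.012, 1.0, -0.001]
ft_force: [-0.2, -6.9, 3.6]
finger_gap: -0.0001
finger_force: 3.0
local [  0.4 -78.1] F [-0.41 -6.91] 3.57 t 14.4833
```

```bash
python3 -m crank '[{"dp":[0,-0.01,0],"turn":[0,0,0]},{"dp":[0,-0.02,0],"turn":[0,0,0]},{"dp":[0,-0.03,0],"turn":[0,0,0]},{"dp":[0,-0.04,0],"turn":[0,0,0]},{"dp":[0,-0.05,0],"turn":[0,0,0]},{"dp":[0,-0.06,0],"turn":[0,0,0]},{"dp":[0,-0.08,0],"turn":[0,0,0]},{"dp":[0,-0.1,0],"turn":[0,0,0]}]' 0
python3 st.py;  python3 look.py |grep top
```

```text
t: 15.15
eef_pos: [0.5597, -0.0372, 0.0709]
orientation: [-0.0, -0.012, 1.0, 0.0]
ft_force: [0.1, 0.2, -0.5]
finger_gap: -0.0001
finger_force: 0.0
local [   0.2 -102.5] F [0.15 0.15] -0.52 t 15.15
top [(-85.5, -7.599999904632568), (-79.3, 16.100000381469727), (14.1, -23.299999237060547)]
top [(-85.5, -7.199999809265137), (-79.3, 16.0), (15.4, -23.200000762939453)]
```

```bash
python3 -m crank '[{"dp":[0,-0.03,-0.1],"turn":[0,0,0]},{"dp":[0,-0.03,-0.25],"turn":[0,0,0]},{"dp":[0,-0.03,-0.4],"turn":[0,0,0]},{"dp":[0.05,-0.03,-0.55],"turn":[0,0,0]},{"dp":[0.1,0,-0.68],"turn":[0,0,0]},{"dp":[0.15,0.1,-0.72],"turn":[0,0,0]},{"dp":[0.2,0.25,-0.72],"turn":[0,0,0]},{"dp":[0.24,0.41,-0.72],"turn":[0,0,0]}]' 0
python3 -m crank '[{"dp":[0,0,0],"turn":[0,0,0]},{"dp":[0,0,0],"turn":[0,0,0]},{"dp":[0,0,0],"turn":[0,0,0]}]' 0
python3 - <<'E'
from edge import *
w=imaging.capture("wrist");u,v=proj(w,np.r_[C0+R0@[-.05,0],.07]);u,v=int(u),int(v);print(u,v)
cv2.imwrite("pics/w5.png",w["image"])
cv2.imwrite("pics/w5c.png",cv2.resize(w["image"][max(v-75,0):v+75,u-100:u+100],None,fx=4,fy=4,interpolation=cv2.INTER_CUBIC))
for n in("stamp_top","mark"): print(n,[(d["at"],d["p"],loc(w,d["at"],.194 if n[0]=="s" else .052)) for d in finder.pinpoint(w,n)][:2])
E
python3 st.py;python3 look.py
```

```text
t: 15.87
eef_pos: [0.4969, 0.0643, 0.2526]
orientation: [0.001, -0.011, 1.0, 0.001]
ft_force: [0.4, 2.0, -1.0]
finger_gap: 0.0004
finger_force: 0.0
t: 16.12
eef_pos: [0.4973, 0.0639, 0.2512]
orientation: [-0.0, -0.013, 1.0, -0.0]
ft_force: [1.1, 0.1, -0.7]
finger_gap: -0.0006
finger_force: 0.0
317 183
stamp_top []
mark []
local [-59.5  -1. ] F [0.9  0.49] 0.34 t 16.2667
mark [(-7.8, -6.800000190734863), (0.1, -16.100000381469727), (3.0, 18.0), (6.0, -8.5)]
mark [(0.1, -15.300000190734863), (2.1, 14.100000381469727)]
top [(-78.6, 8.100000381469727), (81.1, -7.599999904632568)]
top [(-78.6, 8.300000190734863), (81.1, -7.0)]
```

View pics/w5c.png

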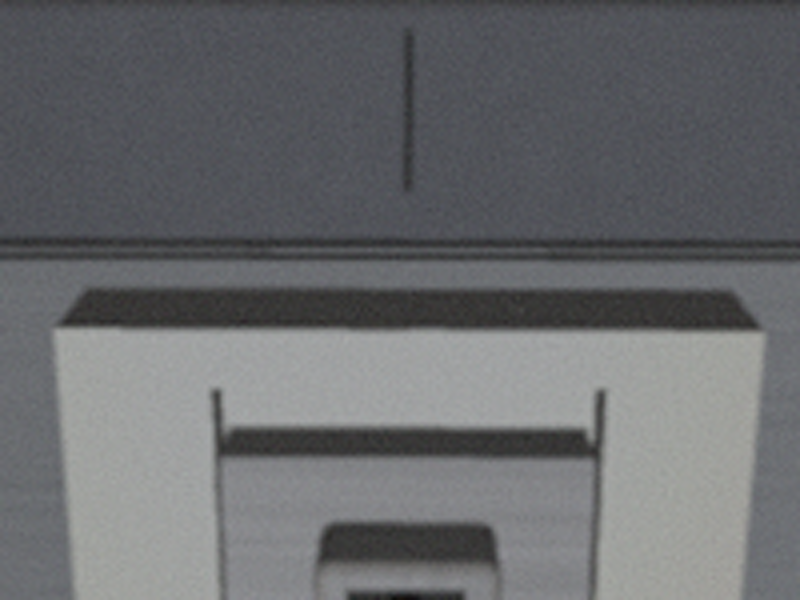

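View pics/w5.png

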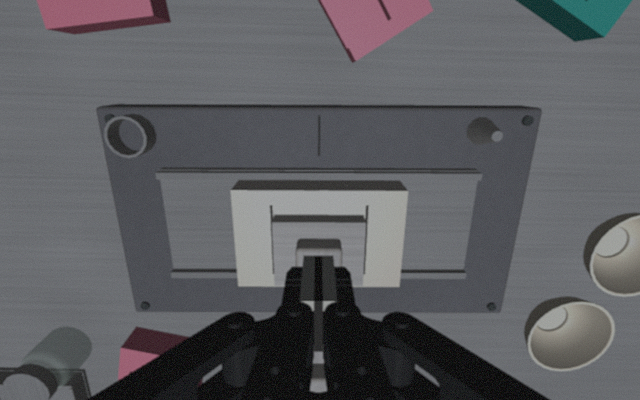

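The crop and full view show the mould closed, with outer ends at crop x 55 and 764 (centre 409) and the mark line at 408. The seam is on the mark to within about 0.3 mm, the platen is at rest, and nozzle and cutter are untouched. Next is the stamp head.

```bash
python3 -m crank '[{"dp":[-0.08,0.004,0],"turn":[0,0,0]},{"dp":[-0.18,0.008,0],"turn":[0,0,0]},{"dp":[-0.238,0.008,0],"turn":[0,0,0]},{"dp":[-0.238,0.008,0.04],"turn":[0,0,0]},{"dp":[-0.238,0.008,0.1],"turn":[0,0,0]},{"dp":[-0.238,0.008,0.16],"turn":[0,0,0]},{"dp":[-0.238,0.008,0.19],"turn":[0,0,0]},{"dp":[-0.238,0.008,0.2],"turn":[0,0,0]}]' 0
python3 st.py
python3 -c "
from h import *
s=imaging.capture('scene');u,v=335,190
cv2.imwrite('pics/s6.png',cv2.resize(s['image'][130:270,240:430],None,fx=4,fy=4,interpolation=cv2.INTER_CUBIC))"
```

```text
t: 16.98
eef_pos: [0.5558, 0.0665, 0.1994]
orientation: [-0.002, -0.012, 1.0, -0.0]
ft_force: [0.2, -0.0, -1.2]
finger_gap: 0.0001
finger_force: 0.0
local [-1.3  1.2] F [ 0.18 -0.02] -1.19 t 16.9833
```

View pics/s6.png

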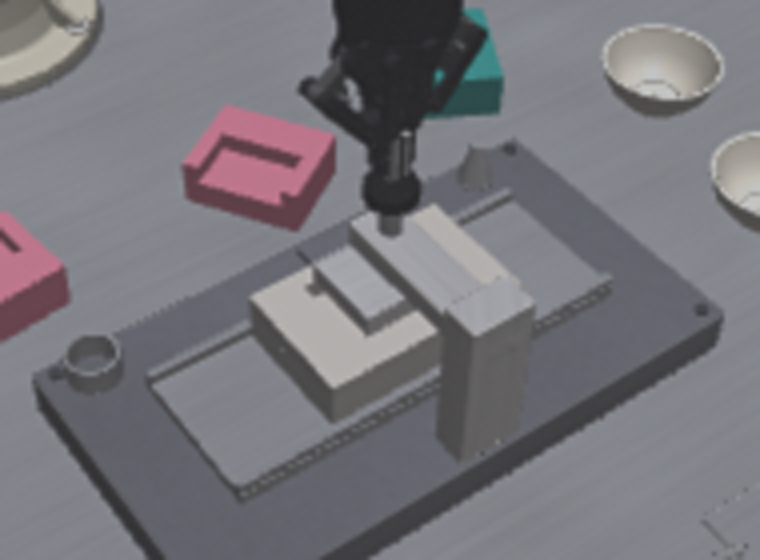

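The fingers stand centred just above the black head at (390,190). I'll press slowly.

```bash
python3 -m crank '[{"dp":[0,0,0.008],"turn":[0,0,0]},{"dp":[0,0,0.016],"turn":[0,0,0]},{"dp":[0,0,0.024],"turn":[0,0,0]},{"dp":[0,0,0.032],"turn":[0,0,0]},{"dp":[0,0,0.04],"turn":[0,0,0]},{"dp":[0,0,0.048],"turn":[0,0,0]},{"dp":[0,0,0.056],"turn":[0,0,0]},{"dp":[0,0,0.064],"turn":[0,0,0]}]' 0
python3 st.py
```

```text
t: 17.7
eef_pos: [0.5571, 0.0674, 0.1857]
orientation: [0.001, -0.012, 1.0, 0.0]
ft_force: [-1.0, 0.9, 4.9]
finger_gap: -0.0
finger_force: 2.4
local [0.1 2.1] F [-0.99  0.93] 4.86 t 17.7
```

```bash
python3 -m crank '[{"dp":[0,0,0.006],"turn":[0,0,0]},{"dp":[0,0,0.012],"turn":[0,0,0]},{"dp":[0,0,0.018],"turn":[0,0,0]},{"dp":[0,0,0.024],"turn":[0,0,0]},{"dp":[0,0,0.03],"turn":[0,0,0]},{"dp":[0,0,0.034],"turn":[0,0,0]}]' 0
python3 st.py
```

```text
t: 18.2
eef_pos: [0.5571, 0.0674, 0.1767]
orientation: [0.0, -0.012, 1.0, 0.0]
ft_force: [-0.4, -0.6, 3.8]
finger_gap: -0.0001
finger_force: 2.3
local [0.1 2.1] F [-0.37 -0.55] 3.78 t 18.2
```

```bash
python3 -m crank '[{"dp":[0,0,0.004],"turn":[0,0,0]},{"dp":[0,0,0.008],"turn":[0,0,0]},{"dp":[0,0,0.01],"turn":[0,0,0]}]' 0
python3 st.py
```

```text
t: 18.45
eef_pos: [0.5572, 0.0674, 0.1743]
orientation: [0.0, -0.012, 1.0, 0.0]
ft_force: [0.6, 1.4, 5.5]
finger_gap: -0.0001
finger_force: 2.3
local [0.1 2.1] F [0.63 1.41] 5.52 t 18.45
```

```bash
python3 -m crank '[{"dp":[0,0,0.003],"turn":[0,0,0]},{"dp":[0,0,0.006],"turn":[0,0,0]}]' 0
python3 st.py
```

```text
t: 18.62
eef_pos: [0.5571, 0.0674, 0.1729]
orientation: [0.0, -0.012, 1.0, 0.0]
ft_force: [0.7, 0.7, 4.1]
finger_gap: -0.0
finger_force: 2.3
local [0.1 2.1] F [0.7  0.72] 4.05 t 18.6167
```

```bash
python3 -m crank '[{"dp":[0,0,0.003],"turn":[0,0,0]},{"dp":[0,0,0.004],"turn":[0,0,0]}]' 0
python3 st.py
```

```text
t: 18.78
eef_pos: [0.5571, 0.0674, 0.1721]
orientation: [0.0, -0.012, 1.0, 0.0]
ft_force: [1.1, 0.3, 7.3]
finger_gap: 0.0002
finger_force: 3.6
local [0.1 2.1] F [1.07 0.27] 7.34 t 18.7833
```

```bash
python3 -m crank '[{"dp":[0,0,0.002],"turn":[0,0,0]},{"dp":[0,0,0.002],"turn":[0,0,0]}]' 0
python3 st.py
```

```text
t: 18.95
eef_pos: [0.5571, 0.0674, 0.1721]
orientation: [0.001, -0.012, 1.0, 0.0]
ft_force: [-0.5, 0.2, 8.9]
finger_gap: 0.0001
finger_force: 4.1
local [0.1 2.1] F [-0.47  0.17] 8.93 t 18.95
```

```bash
python3 -m crank '[{"dp":[0,0,0.002],"turn":[0,0,0]},{"dp":[0,0,0.004],"turn":[0,0,0]},{"dp":[0,0,0.004],"turn":[0,0,0]}]' 0
python3 st.py
```

```text
t: 19.2
eef_pos: [0.5572, 0.0673, 0.1721]
orientation: [0.001, -0.012, 1.0, 0.0]
ft_force: [-2.7, 0.8, 13.8]
finger_gap: -0.0003
finger_force: 6.5
local [0.1 2. ] F [-2.64  0.9 ] 13.77 t 19.2
```

```bash
python3 -m crank '[{"dp":[0,0,0.0015],"turn":[0,0,0]},{"dp":[0,0,0.0015],"turn":[0,0,0]},{"dp":[0,0,0.0015],"turn":[0,0,0]},{"dp":[0,0,0.0015],"turn":[0,0,0]},{"dp":[0,0,0.0015],"turn":[0,0,0]},{"dp":[0,0,0.0015],"turn":[0,0,0]},{"dp":[0,0,0.0015],"turn":[0,0,0]},{"dp":[0,0,0.0015],"turn":[0,0,0]}]' 0
python3 st.py
```

```text
t: 19.87
eef_pos: [0.5572, 0.0674, 0.1721]
orientation: [0.001, -0.013, 1.0, 0.0]
ft_force: [-3.6, 1.9, 14.8]
finger_gap: -0.0001
finger_force: 7.3
local [0.1 2.1] F [-3.52  2.01] 14.78 t 19.8667
```

```bash
python3 -m crank '[{"dp":[0,0,0],"turn":[0,0,0]},{"dp":[0,0,0],"turn":[0,0,0]},{"dp":[0,0,0],"turn":[0,0,0]},{"dp":[0,0,0],"turn":[0,0,0]},{"dp":[0,0,0],"turn":[0,0,0]},{"dp":[0,0,0],"turn":[0,0,0]}]' 0
python3 st.py
```

```text
t: 20.37
eef_pos: [0.5572, 0.0674, 0.172]
orientation: [0.001, -0.013, 1.0, 0.0]
ft_force: [-3.5, 1.9, 14.8]
finger_gap: -0.0001
finger_force: 7.3
local [0.1 2.1] F [-3.46  1.98] 14.78 t 20.3667
```

Steady 14.8 N for over a second. Now I'll ease off, lift straight up and check.

```bash
python3 -m crank '[{"dp":[0,0,-0.008],"turn":[0,0,0]},{"dp":[0,0,-0.016],"turn":[0,0,0]},{"dp":[0,0,-0.03],"turn":[0,0,0]},{"dp":[0,0,-0.06],"turn":[0,0,0]},{"dp":[0,0,-0.13],"turn":[0,0,0]},{"dp":[0,0,-0.25],"turn":[0,0,0]},{"dp":[0,0,-0.35],"turn":[0,0,0]},{"dp":[0,0,-0.4],"turn":[0,0,0]}]' 0
python3 -m crank '[{"dp":[0.12,0,0],"turn":[0,0,0]},{"dp":[0.2,0,0],"turn":[0,0,0]},{"dp":[0.25,0,0],"turn":[0,0,0]},{"dp":[0.25,0,0],"turn":[0,0,0]},{"dp":[0.25,0,0],"turn":[0,0,0]},{"dp":[0.25,0,0],"turn":[0,0,0]}]' 0
python3 look.py
python3 -c "
from h import *
s=imaging.capture('scene')
cv2.imwrite('pics/s7.png',cv2.resize(s['image'][130:270,240:430],None,fx=4,fy=4,interpolation=cv2.INTER_CUBIC))"
```

```text
t: 21.03
eef_pos: [0.5578, 0.067, 0.2736]
orientation: [0.002, -0.012, 1.0, 0.0]
ft_force: [0.9, -0.5, 0.0]
finger_gap: -0.0
finger_force: 0.0
t: 21.53
eef_pos: [0.4948, 0.0658, 0.2699]
orientation: [-0.0, -0.012, 1.0, -0.0]
ft_force: [1.2, 0.4, 0.5]
finger_gap: 0.0003
finger_force: 0.0
mark [(0.0, -13.800000190734863), (2.1, 18.5)]
mark [(-0.0, -20.299999237060547), (2.1, 14.899999618530273), (3.1, 12.199999809265137), (8.4, -7.0)]
top [(-78.6, 8.0), (81.1, -7.599999904632568)]
top [(-78.6, 7.900000095367432), (81.1, -7.400000095367432)]
```

View pics/s7.png

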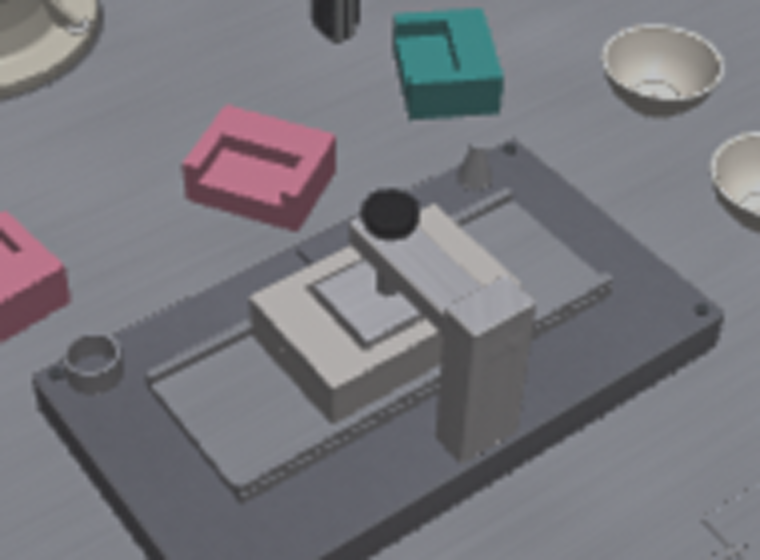

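The die sits in the closed cavity at (370,300) with the head down at (390,213). The mould is still on the mark, and nozzle and cutter haven't moved.

```bash
python3 -c "
from workcell import workorder
print(workorder.sign_off())"
```

```text
the job is handed in; nothing more can be done
None
```

The job is handed in at about 22 s of the 72 s allowed: the mould is closed with its seam within about 0.3 mm of the mark, the stamp was held on its stop at about 14.8 N for over half a second and left down, and nothing else was touched.

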